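Lever open a tight specimen transport case

TASK

The insulated specimen case has arrived with its latches undone, but its flush lid sits tight. Take the flat-bladed opener from the green-lined steel tray, work the blade down the notch in the front rim and lever the lid up with the opener (not with the gripper), then swing the lid up smoothly until it stands upright. Finish with the opener laid back flat in its tray, not dropped, and leave the other things on the desk where they are.

Things in the scene. Friction and masses are not known exactly. Their poses are not given: they have to be found in the camera images.
- case: Blue insulated transport case, 180 mm (its x) by 220 mm (its y) by 120 mm high, fixed. Origin: centre of its underside; x points from its front, which faces the robot, to its hinge side; z up. The rim is 18 mm wide (front wall x = -90 to -72 mm); the white lid is inset in it, top flush at z = 120 mm. Inside, under the lid's front, is a ledge at z = 92 mm
- notch (a point): Middle of the outer lip of the yellow pry notch, in the middle of the front rim: case x = -90, y = 0, z = 114 mm; axes as the case's. The notch is 34 mm wide (y); its floor slopes down inwards at 30 degrees to x = -72, z = 103.6 mm, right under the lid's front edge (underside at z = 112 mm): a blade held nose-down at about 30 degrees slides in under the lid
- hinge (a point): Middle of the lid's hinge axis, at x = 75, y = 0, z = 116 mm in the case; the axis runs along the case's y
- lid_edge (a point): Middle of the lower front edge of the white lid, 147 mm from the hinge axis; moves with the lid. The lid plate is 182 mm wide (along y), 144 mm deep, 8 mm thick. Under it is a sealing plug 144 mm wide and 20 mm thick, which begins 30 mm behind this edge
- lid (a joint): Lid angle: 0 closed and flush, grows as the front edge rises, 1.57 upright, stop at 1.75. A stiff hinge: the lid (250 g) stays at any angle where it is left; it takes about 4 N at its front edge to raise it
- opener: Opener: orange and black handle, flat steel blade, 190 mm long, about 110 g, lying in the tray, tip pointing away from the robot. Origin: on the handle's flat underside; x points to the tip, z up. Handle from x = -55 to +50 mm, 20 mm wide (y), 22 mm thick (z = 0 to 22); blade to x = 135 mm, 77 mm long, 16 mm wide, 2.5 mm thick, its mid-plane at z = 11 mm
- opener_tip (a point): Middle of the blade's tip, at x = 135, y = 0, z = 11 mm in the opener; axes as the opener's
- opener_grip (a point): Point to grip in the handle, near the centre of mass, at x = 8, y = 0, z = 11 mm in the opener
- tray: Flat steel tray with a green liner, 250 mm (x) by 130 mm (y), fixed to the desk, on the left or the right; floor 3 mm thick, rim 8 mm high. Origin: centre of its underside
- pot_a: Specimen pot with red cap, 54 mm diameter, 70 mm high, standing; origin at its underside. Bystander
- pot_b: Specimen pot with yellow cap, 54 mm diameter, 70 mm high, standing; origin at its underside. Bystander
- pen_cup: Green pen cup, 76 mm across, 100 mm high, pens to 150 mm; origin at its underside. Bystander
- tube_rack: Steel rack of blood tubes, 85 mm (x) by 183 mm (y), 103 mm high; origin at its underside. Bystander
- mouse: Black computer mouse, 105 by 58 mm, 34 mm high, on a blue mat 240 by 150 mm that lies on the side where the tray is not; origin at its underside. Bystander
Not all that is in view belongs to the job. Of the things shaped like the opener, the orange one is meant.

How it is judged:
On the way, in this order (a step that is already met when the one before it is completed fails the run):
1. the lid is levered ajar (front edge up by more than about 20 mm) with the opener, the gripper not touching the lid (value of joint lid between 0.14 and 1.2 rad and contact force between opener and lid above 0.3 N and contact force between each of the arm, the fingers and lid below 0.1 N), for 0.1 s.
2. the lid is swung up to stand upright (value of joint lid above 1.4 rad), for 0.2 s.
At the end, for the whole second after the job is handed in: The lid stands open at 1.4 rad (80 degrees) or more and is still; the opener lies flat in the tray (origin within 90 mm lengthwise and 60 mm sideways of the tray's centre, tip not over its long sides, both less than 30 mm above its underside), at rest (value of joint lid above 1.4 rad and velocity of joint lid between -0.05 and 0.05 rad/s and x of opener in the frame of tray between -0.09 and 0.09 m and y of opener in the frame of tray between -0.06 and 0.06 m and y of opener_tip in the frame of tray between -0.07 and 0.07 m and z of each of opener_tip, opener in the frame of tray below 0.03 m and linear speed of opener below 0.02 m/s); the robot touches nothing.
It fails at once if the gripper touches the lid before it is levered ajar (value of joint lid below 0.12 rad and contact force between any of the arm, the fingers and lid above 1 N).
It fails at once if the lid is flung (faster than 3 rad/s) (velocity of joint lid above 3 rad/s).
It fails at once if the opener is dropped (falls freely by more than about 25 mm) (contact force between the fingers and opener below 0.01 N and linear speed of opener above 0.7 m/s).
It fails at once if a bystander is moved by more than 30 mm (distance of any of pot_a, pot_b, pen_cup, tube_rack, mouse from where it was at the start of the episode above 0.03 m).
It fails at once if a pot or the pen cup is tipped over (angle between any of pot_a, pot_b, pen_cup's own z axis and vertical above 0.5 rad).
It also fails if it takes over 62 s, if anything falls off the work surface, if the arm or the gripper's body presses on something with over 40 N, if the wrist force passes 120 N, or if a joint passes its speed limit or range.

ROBOT

A 6-joint arm with a two-finger parallel gripper is mounted at the origin on the work surface. World frame = base frame: x ahead of the robot, y to its left, z up, the work surface at z = 0. Lengths are in m, angles in rad, forces in N, time in s.
With the tool pointing down it reaches from about 0.425 to 0.95 m from the base axis. Payload 3.5 kg.
Tool frame: the origin (TCP) lies between the finger pads; the fingertips stand 19 mm ahead of it and the grasp point (between the pads) is the TCP; z points along the fingers, y is the line along which they close (so a half turn about z gives the same grasp; the last joint's range is limited). The gripper opens to 85 mm and grips with 20 to 120 N. Pads are 22 mm wide; open, the fingers measure 114 mm over their backs; the gripper's body (76 mm by 85 mm) begins 54 mm behind the grasp point. The pads swing forward as they close: fully open they stand 13 mm farther back than shut.
Start: joints at [-1.413, 0.286, 1.577, -0, 1.279, -0.15], TCP at [0.205, -0.643, 0.222] pointing down, gripper open.
Joint ranges: [-2.77, 2.77], [-0.9, 2.22], [0.21, 2.48], [-1.53, 4.67], [0.24, 2.81], [-2.84, 2.84]. Speed limits (rad/s): [2.79, 2.79, 3.14, 3.14, 3.14, 3.14].

INTERFACE

Orientations are given as a unit quaternion [x, y, z, w].
In Python, from plant import monitor, eyes, ctrl gives the robot as it stands.
- The arm moves only by the shell command python3 -m handwheel 'ROWS' [FORCE]. ROWS is JSON, a list of rows, each a list of 7 numbers: the shift along the tool's x, y, z in units of 40 cm (1.0 is 40 cm), then the turn, a rotation vector about the tool's x, y, z in units of pi rad (1.0 is pi rad), then the opening, from -1 (shut) to 1 (fully open). A call has 1 to 12 rows; each row is the pose to reach, as a shift and turn from the pose commanded when the call began, along the tool's axes at that moment, turning the shorter way round; what a row does not reach only later rows make up. A row lasts 1/8 s, in which the tool goes at most 62.5 mm and 10.7 degrees, less where a joint would pass 70% of its speed; a pose out of reach is approached as far as the arm can. A call with a number of a shift or a turn outside -1 to 1 is refused whole. A call with a gripper value outside its range is refused whole. The fingers move at their own pace and stop on an object; FORCE is the grip in N (left out, the last holds). Time passes only in rows, so rows that repeat a pose let the fingers close. It gives the time, the measured TCP pose, the force, the opening and the grip force at its end, in the units of the state.
- monitor.get_state(): the state, without advancing time (a new reading comes with each control period).
- eyes.read_camera(name): name is "scene" or "top" or "wrist"; returns the picture (400x640x3 uint8, red, green, blue); there is no depth.
- eyes.camera_params(name): a dict with "K" (3x3 intrinsics, pixels), "R" (3x3) and "t" (3): a world point X has camera coordinates R X + t. Camera axes: x right, y down, z forward; pixel columns grow to the right and rows downward; lengths in m; the calibration is good to about 2 mm. A picture is of the moment at which its call begins: read the wrist's pose just before it. camera_params takes no time and is no camera call; for the wrist camera it gives the pose at the moment of the call.
- ctrl.sign_off(): hands the job in; it is judged then, once.
The state is a dict: "time": time; "qpos": joint angles; "dq": joint speeds; "joint_efforts": joint torques, N m; "eef_pos": TCP position; "tcp_rot": TCP orientation; "contact_force": force on the tool from outside, world axes, zero at the start; "wrist_torque": the same for the moment, N m; "opening": opening from 0.0 (shut) to 1.0 (fully open); "finger_force": force on a finger pad.
Only numpy, scipy, OpenCV 4.12 (cv2) and the standard library are available. Lean on these libraries where they do the work, as an engineer would, in place of code of your own. Each camera call takes 0.05 s, during which the arm holds its last target. There are 200 camera calls.

## Working session

There is one attempt and no reset: what is moved stays moved. The work goes in short steps, Python scripts to look and compute and a shell command to move; the robot and the scene stay as the last step left them, time stands still between calls to the robot, and variables do not carry over. Pictures are saved under pics/ and viewed, at most 10 in all, crops included, and the job is handed in when it is done.

```bash
ls; mkdir -p pics; python3 - <<'E'
from plant import monitor, eyes, ctrl
import cv2
s=monitor.get_state(); print(s)
for n in("scene","top"):
    im=eyes.read_camera(n); cv2.imwrite(f"pics/{n}0.png",im[:,:,::-1]); p=eyes.camera_params(n); print(n,p)
E
```

```text
pics
{'time': 0.0, 'qpos': array([-1.41300858e+00,  2.87182646e-01,  1.57818665e+00,  1.12806356e-05,
        1.27859081e+00, -1.49992544e-01]), 'dq': array([ 0.0001143 , -0.00058453, -0.00074341,  0.00067146, -0.00019907,
       -0.00035403]), 'joint_efforts': array([-5.69679269e-04, -4.05983663e+01, -2.92623997e+01, -1.25498154e-04,
        5.87321527e-03,  2.49555214e-06]), 'eef_pos': array([ 0.20441487, -0.64259049,  0.22093066]), 'tcp_rot': array([ 9.88181820e-01,  1.53281735e-01,  7.85582498e-07, -1.18373794e-03]), 'contact_force': array([ 0.62324813, -0.19125858, -0.34421559]), 'wrist_torque': array([-0.01602769,  0.00442256, -0.04021873]), 'finger_force': 0.0, 'opening': 0.9994075615385976}
scene {'K': array([[403.02630186,   0.        , 321.86817957],
       [  0.        , 403.02630186, 200.97555508],
       [  0.        ,   0.        ,   1.        ]]), 'R': array([[-0.10170263,  0.99477161,  0.00927421],
       [ 0.83327456,  0.09027674, -0.54543892],
       [-0.5434244 , -0.04774461, -0.83809926]]), 't': array([ 0.05304638, -0.36691225,  1.343353  ])}
top {'K': array([[463.92691738,   0.        , 323.39454818],
       [  0.        , 463.92691738, 196.08845119],
       [  0.        ,   0.        ,   1.        ]]), 'R': array([[ 0.00480716, -0.99995446,  0.00824452],
       [-0.99266377, -0.00576784, -0.12076993],
       [ 0.12081199, -0.00760347, -0.99264629]]), 't': array([-0.00256334,  0.50580404,  1.35932893])}
```

View pics/top0.png

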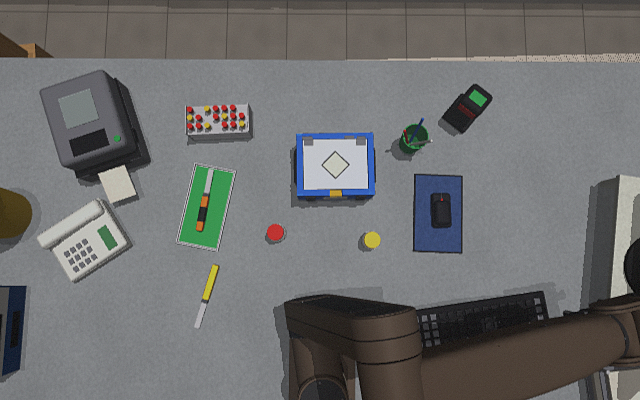

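View pics/scene0.png

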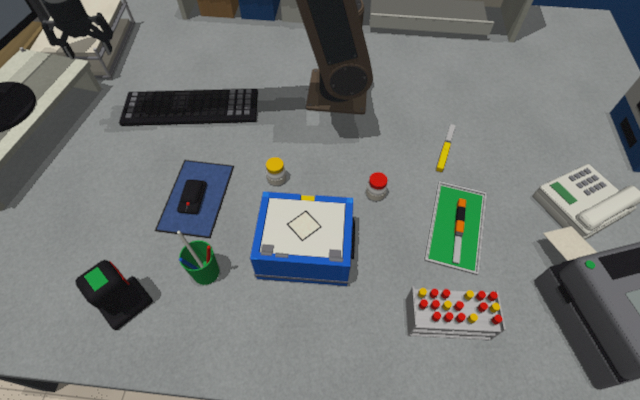

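The top view shows the tray at about (207,207) with the orange opener (handle (203,213), tip (210,170)). The case is at (335,166) with its notch at (335,194). The red pot is at (275,233) and the yellow one at (372,240). The scene view agrees, and the yellow knife outside the tray is a decoy.

```bash
cat > h.py <<'E'
import numpy as np, cv2
def ray(p,uv,z):
    K,R,t=p["K"],p["R"],p["t"]; d=R.T@np.linalg.solve(K,[*uv,1]); c=-R.T@t
    return c+d*(z-c[2])/d[2]
def mask(im,lo,hi,box=None):
    h=cv2.cvtColor(im,cv2.COLOR_RGB2HSV); m=cv2.inRange(h,np.array(lo),np.array(hi))
    if box:
        b=np.zeros_like(m); x0,y0,x1,y1=box; b[y0:y1,x0:x1]=255; m&=b
    return m
def big(m):
    c=max(cv2.findContours(m,cv2.RETR_EXTERNAL,cv2.CHAIN_APPROX_NONE)[0],key=cv2.contourArea); return c[:,0].astype(float)
def cen(m):
    v,u=np.nonzero(m); return (u.mean(),v.mean()),len(u)
def rect(p,c,z):
    w=np.array([ray(p,x,z)[:2] for x in c],np.float32); return cv2.minAreaRect(w*1000)
E
python3 - <<'E'
from h import *; from plant import eyes
np.set_printoptions(precision=4,suppress=True)
boxes={"top":dict(case=(285,120,385,205),tray=(170,155,245,255),red=(262,220,290,245),yel=(360,228,385,252)),
"scene":dict(case=(245,185,362,285),tray=(420,178,492,275),red=(365,170,390,190),yel=(262,155,288,172))}
for n in boxes:
    im=cv2.imread(f"pics/{n}0.png")[:,:,::-1].copy(); p=eyes.camera_params(n); b=boxes[n]
    white=mask(im,(0,0,170),(180,60,255),b["case"]); print(n,"lid z.12",rect(p,big(white),.12))
    if n=="top": print("blue",rect(p,big(mask(im,(100,120,90),(125,255,255),b["case"])),.12))
    y=mask(im,(18,130,120),(32,255,255),b["case"]); uv,k=cen(y); print("notch",uv,k,ray(p,uv,.114), rect(p,big(y),.114))
    g=mask(im,(45,100,60),(80,255,255),b["tray"]); print("tray",rect(p,cv2.convexHull(big(g).astype(np.float32))[:,0],.003))
    o=mask(im,(5,150,120),(17,255,255),b["tray"]); print("orange", [ (np.round(ray(p,c,.025),4),a) for c,a in [cen(o)]])
    # opener = non-green inside tray hull
    H=np.zeros_like(g); cv2.fillConvexPoly(H,cv2.convexHull(big(g).astype(np.int32)),255); H=cv2.erode(H,np.ones((5,5)))
    op=H&~g; r=big(op); q=rect(p,r,.02); print("opener",q,cv2.boxPoints(q))
    w=mask(im,(0,0,100),(180,70,255))&H; uv,k=cen(w); print("blade",uv,k,ray(p,uv,.014),rect(p,big(w),.014),cv2.boxPoints(rect(p,big(w),.014)))
    for c,lo,hi in(("red",(0,120,80),(8,255,255)),("yel",(20,120,120),(32,255,255))):
        uv,k=cen(mask(im,lo,hi,b[c])); print(c,k,ray(p,uv,.07))
E
```

```text
top lid z.12 ((586.9616088867188, -31.587806701660156), (141.41358947753906, 179.7164306640625), 1.4740744829177856)
blue ((587.20751953125, -31.30829620361328), (178.523681640625, 219.88047790527344), 0.6838210225105286)
notch (np.float64(335.13157894736844), np.float64(192.82894736842104)) 76 [ 0.5051 -0.0323  0.114 ] ((504.64068603515625, -33.31086349487305), (17.047212600708008, 31.047080993652344), 0.33926326036453247)
tray ((476.1950378417969, 357.20294189453125), (114.30106353759766, 232.2432403564453), 78.9177017211914)
orange [(array([0.4537, 0.3641, 0.025 ]), 123)]
opener ((492.3722229003906, 357.5561218261719), (23.311017990112305, 184.89312744140625), 81.40396881103516) [[399.222  359.8492]
 [582.0382 332.2139]
 [585.5225 355.263 ]
 [402.7062 382.8984]]
blade (np.float64(208.288), np.float64(181.784)) 125 [0.5496 0.3498 0.014 ] ((549.8622436523438, 349.630126953125), (16.141836166381836, 70.34021759033203), 80.80821228027344) [[513.8545 347.2809]
 [583.2915 336.0448]
 [585.87   351.9793]
 [516.433  363.2155]]
red 209 [0.3967 0.1398 0.07  ]
yel 211 [ 0.376  -0.1397  0.07  
[... 317 characters left out ...]
0469)
tray ((480.49591064453125, 352.3916015625), (113.28462219238281, 232.48768615722656), 78.88544464111328)
orange [(array([0.4681, 0.3567, 0.025 ]), 137)]
opener ((501.2293701171875, 352.39434814453125), (23.922298431396484, 197.47662353515625), 80.54569244384766) [[401.8675 356.8145]
 [596.6618 324.3768]
 [600.5913 347.9742]
 [405.7969 380.4119]]
blade (np.float64(456.9315789473684), np.float64(249.1578947368421)) 190 [0.5574 0.3445 0.014 ] ((556.5316162109375, 344.6302185058594), (17.170047760009766, 76.79169464111328), 80.71187591552734) [[517.2535 342.3548]
 [593.0385 329.9607]
 [595.8097 346.9056]
 [520.0248 359.2997]]
red 243 [0.4064 0.1347 0.07  ]
yel 207 [ 0.3826 -0.144   0.07  ]
```

```bash
python3 -m handwheel '[[0.3,-0.15,-0.3,0,0,0.05,1],[0.93,-0.47,-0.3,0,0,0.1,1],[0.93,-0.47,-0.3,0,0,0.15,1],[0.93,-0.47,-0.3,0,0,0.15,1],[0.93,-0.47,-0.3,0,0,0.15,1],[0.93,-0.47,-0.3,0,0,0.15,1],[1,-1,-0.3,0,0,0.15,1],[1,-1,-0.3,0,0,0.15,1],[1,-1,-0.3,0,0,0.15,1],[1,-1,-0.3,0,0,0.15,1],[1,-1,-0.3,0,0,0.15,1]]' 120; python3 -c "
from plant import monitor;from scipy.spatial.transform import Rotation as R
s=monitor.get_state();print(s['qpos'],R.from_quat(s['tcp_rot']).as_matrix())"
```

```text
time: 1.48
eef_pos: [0.4644, -0.1375, 0.3427]
tcp_rot: [0.997, -0.079, 0.0, -0.0]
contact_force: [0.2, -0.5, 0.4]
opening: 1.001
finger_force: 0.0
[-4.98072685e-01 -2.15691794e-01  1.87667180e+00  4.96866950e-04
  1.47988001e+00  1.23110178e+00] [[ 9.87476914e-01 -1.57761118e-01  8.80017981e-04]
 [-1.57761252e-01 -9.87477281e-01  8.46904523e-05]
 [ 8.55636902e-04 -2.22462605e-04 -9.99999609e-01]]
```

```bash
python3 -m handwheel '[[-0.15,-0.3,0,0,0,0,1],[-0.15,-1,0,0,0,0,1],[-0.15,-1,0,0,0,0,1],[-0.15,-1,0,0,0,0,1],[-0.15,-1,0,0,0,0,1],[-0.15,-1,0,0,0,0,1],[-0.15,-1,0,0,0,0,1],[-0.15,-1,0,0,0,0,1]]'; python3 -m handwheel '[[0.03,-0.11,0,0,0,0,1],[0.07,-0.23,0,0,0,0,1],[0.07,-0.23,0.15,0,0,0,1],[0.07,-0.23,0.25,0,0,0,1],[0.07,-0.23,0.25,0,0,0,1],[0.07,-0.23,0.25,0,0,0,1]]'; python3 - <<'E'
from h import *; from plant import eyes
p=eyes.camera_params("wrist"); im=eyes.read_camera("wrist"); cv2.imwrite("pics/w1.png",im[:,:,::-1]); print(p)
E
```

```text
time: 2.48
eef_pos: [0.4706, 0.2647, 0.3412]
tcp_rot: [0.997, -0.08, -0.001, 0.001]
contact_force: [0.8, 0.1, -0.2]
opening: 1.002
finger_force: 0.0
time: 3.22
eef_pos: [0.5144, 0.3491, 0.2444]
tcp_rot: [0.997, -0.082, 0.001, -0.001]
contact_force: [1.0, 0.2, 0.9]
opening: 0.998
finger_force: 0.0
{'K': array([[291.96654531,   0.        , 318.23577938],
       [  0.        , 291.96654531, 206.07047891],
       [  0.        ,   0.        ,   1.        ]]), 'R': array([[-1.64667498e-01, -9.86349084e-01, -3.16126173e-04],
       [-9.44816998e-01,  1.57641823e-01,  2.87175723e-01],
       [-2.83205677e-01,  4.75871892e-02, -9.57877865e-01]]), 't': array([0.42917471, 0.38846466, 0.52922182])}
```

View pics/w1.png

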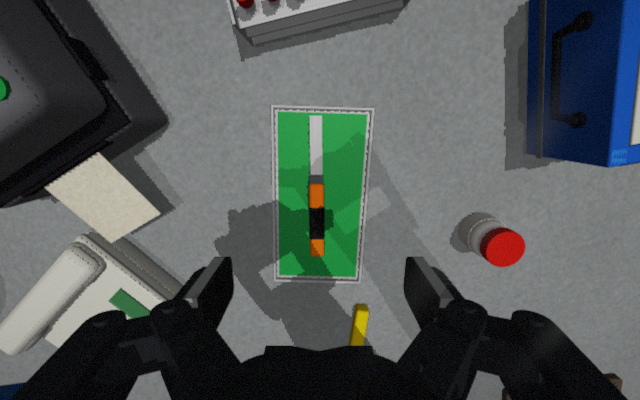

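The wrist view shows the opener in the tray at x≈316, with its tip at row 116 and its handle end at row 256. The view is clear.

```bash
python3 - <<'E'
from h import *; from plant import eyes,monitor
np.set_printoptions(precision=4,suppress=True)
from scipy.spatial.transform import Rotation as Ro
p=eyes.camera_params("wrist"); im=cv2.imread("pics/w1.png")[:,:,::-1].copy()
g=mask(im,(45,80,40),(80,255,255),(265,100,380,290))
bl=mask(im,(0,0,120),(180,70,255),(303,108,330,182)); og=mask(im,(5,150,80),(17,255,255),(300,175,335,262))
q=rect(p,big(bl),.014); print("blade",q,cv2.boxPoints(q))
e=(rect(p,cv2.convexHull(np.argwhere(og)[:,::-1].astype(np.float32))[:,0],.025)); print("handle",e,cv2.boxPoints(e))
print("tray",rect(p,cv2.convexHull(np.argwhere(g)[:,::-1].astype(np.float32))[:,0],.003))
s=monitor.get_state(); M=Ro.from_quat(s['tcp_rot']).as_matrix(); print(s['eef_pos'],M)
E
```

```text
blade ((556.2816162109375, 346.6249694824219), (16.594844818115234, 74.9810562133789), 82.26390075683594) [[518.0154 343.4497]
 [592.314  333.3564]
 [594.5479 349.8002]
 [520.2493 359.8935]]
handle ((459.0946044921875, 362.07537841796875), (18.557838439941406, 102.67779541015625), 80.8055648803711) [[406.9327 361.1189]
 [508.2913 344.7125]
 [511.2565 363.0319]
 [409.8979 379.4383]]
tray ((479.483154296875, 354.2792053222656), (115.01268005371094, 234.7336883544922), 78.88871002197266)
[0.5147 0.3495 0.2454] [[ 0.9865 -0.1638  0.0043]
 [-0.1638 -0.9865  0.0018]
 [ 0.004  -0.0025 -1.    ]]
```

```bash
python3 -m handwheel '[[-0.108,-0.009,0.1,0,0,0,0.5],[-0.108,-0.009,0.25,0,0,0,0.3],[-0.108,-0.009,0.38,0,0,0,0.2],[-0.108,-0.009,0.46,0,0,0,0.1],[-0.108,-0.009,0.51,0,0,0,0],[-0.108,-0.009,0.545,0,0,0,0],[-0.108,-0.009,0.545,0,0,0,0],[-0.108,-0.009,0.545,0,0,0,0]]'
```

```text
time: 4.28
eef_pos: [0.4721, 0.361, 0.0259]
tcp_rot: [0.997, -0.082, 0.001, -0.001]
contact_force: [0.3, 0.1, 0.7]
opening: 0.501
finger_force: 0.0
```

```bash
python3 -m handwheel '[[0,0,0,0,0,0,-1],[0,0,0,0,0,0,-1],[0,0,0,0,0,0,-1],[0,0,0,0,0,0,-1],[0,0,0,0,0,0,-1]]' 120; python3 -m handwheel '[[0,0,-0.03,0,0,0,-1],[0,0,-0.1,0,0,0,-1],[0,0,-0.25,0,0,0,-1],[0,0,-0.4,0,0,0,-1],[0,0,-0.5,0,0,0,-1],[0,0,-0.5,0,0,0,-1],[0,0,-0.5,0,0,0,-1]]'; python3 - <<'E'
from h import *; from plant import eyes,monitor
im=eyes.read_camera("wrist"); cv2.imwrite("pics/w2.png",im[:,:,::-1])
E
```

```text
time: 4.9
eef_pos: [0.4709, 0.3604, 0.0243]
tcp_rot: [0.997, -0.082, -0.0, 0.0]
contact_force: [0.2, -0.3, 0.5]
opening: -0.003
finger_force: 0.0
time: 5.78
eef_pos: [0.4705, 0.3601, 0.224]
tcp_rot: [0.997, -0.082, -0.0, 0.0]
contact_force: [0.3, -0.2, -0.9]
opening: 0.003
finger_force: 0.0
```

View pics/w2.png

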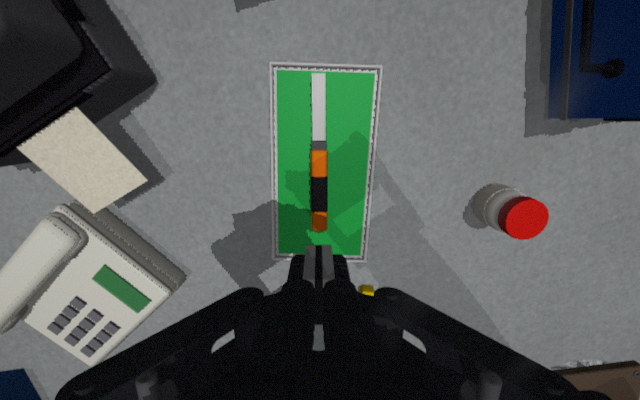

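The fingers closed fully and missed the handle. The opener still looks to be lying in the tray, with the shut fingertips seen at about (318,250). I'll check where the tips really are.

```bash
python3 - <<'E'
from h import *; from plant import eyes,monitor
np.set_printoptions(precision=4,suppress=True)
from scipy.spatial.transform import Rotation as Ro
p=eyes.camera_params("wrist"); im=cv2.imread("pics/w2.png")[:,:,::-1].copy()
s=monitor.get_state(); M=Ro.from_quat(s['tcp_rot']).as_matrix(); T=s['eef_pos']; print(T)
for d in ([0,0,0],[0,0,.019],[.011,0,.019],[-.011,0,.019],[.011,0,0]):
    c=p["K"]@(p["R"]@(T+M@d)+p["t"]); print(d,c[:2]/c[2])
bl=mask(im,(0,0,120),(180,70,255),(300,60,335,142)); og=mask(im,(5,150,60),(17,255,255),(300,142,335,240))
q=rect(p,big(bl),.014); print("blade",q,cv2.boxPoints(q))
e=(rect(p,cv2.convexHull(np.argwhere(og)[:,::-1].astype(np.float32))[:,0],.025)); print("handle",e)
p2=eyes.camera_params("scene"); i2=eyes.read_camera("scene")
o=mask(i2,(5,150,120),(17,255,255),(420,178,492,275)); print("scene orange",cen(o)[1],ray(p2,cen(o)[0],.025))
E
```

```text
[0.4701 0.3599 0.2228]
[0, 0, 0] [318.3363 254.7055]
[0, 0, 0.019] [318.2954 241.1869]
[0.011, 0, 0.019] [318.2862 224.8251]
[-0.011, 0, 0.019] [318.3043 256.9928]
[0.011, 0, 0] [318.3269 236.7809]
blade ((554.3724365234375, 345.6553649902344), (16.241727828979492, 74.16616821289062), 80.99008178710938) [[516.4751 343.4421]
 [589.7262 331.8273]
 [592.2698 347.8686]
 [519.0187 359.4834]]
handle ((457.279296875, 361.04876708984375), (18.15043830871582, 101.23481750488281), 81.04730224609375)
scene orange 107 [0.4823 0.3547 0.025 ]
```

```bash
python3 - <<'E'
from h import *; from plant import eyes,monitor
from scipy.spatial.transform import Rotation as Ro
im=eyes.read_camera("scene")[:,:,::-1]; p=eyes.camera_params("scene")
s=monitor.get_state(); M=Ro.from_quat(s['tcp_rot']).as_matrix(); T=s['eef_pos']
for d in ([0,0,0],[0,0,.019],[0,0,-.054]):
    c=p["K"]@(p["R"]@(T+M@d)+p["t"]); print(d,c[:2]/c[2], (c[:2]/c[2]-[380,100])*4)
cv2.imwrite("pics/s2.png",cv2.resize(im[100:250,380:580],None,fx=4,fy=4,interpolation=cv2.INTER_CUBIC))
E
```

```text
[0, 0, 0] [488.26914353 171.84635025] [433.07657411 287.38540098]
[0, 0, 0.019] [485.22847437 176.97420457] [420.91389748 307.89681827]
[0, 0, -0.054] [497.54251816 156.20751824] [470.17007263 224.83007295]
```

View pics/s2.png

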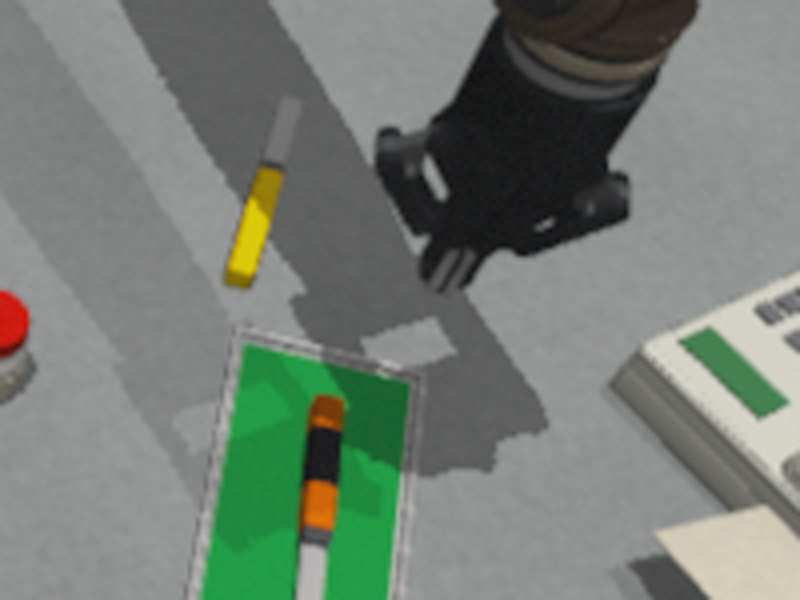

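The shut tips show at about (445,290) in the crop, roughly where the TCP projects, so they stand less far ahead than stated. I'll descend further in small steps and watch the force.

```bash
python3 -m handwheel '[[0,0,0.1,0,0,0,0],[0,0,0.25,0,0,0,0],[0,0,0.4,0,0,0,0],[0,0,0.48,0,0,0,0],[0,0,0.52,0,0,0,0],[0,0,0.52,0,0,0,0],[0,0,0.52,0,0,0,0]]'; python3 -m handwheel '[[0,0,0.005,0,0,0,0],[0,0,0.01,0,0,0,0],[0,0,0.01,0,0,0,0]]'
```

```text
time: 6.8
eef_pos: [0.4723, 0.3611, 0.018]
tcp_rot: [0.997, -0.082, 0.001, -0.001]
contact_force: [-0.1, 0.7, -0.2]
opening: 0.498
finger_force: 0.0
time: 7.18
eef_pos: [0.471, 0.3604, 0.0126]
tcp_rot: [0.997, -0.082, 0.0, -0.0]
contact_force: [-0.0, -0.0, 0.8]
opening: 0.504
finger_force: 0.0
```

```bash
python3 -m handwheel '[[0,0,0.006,0,0,0,0],[0,0,0.012,0,0,0,0],[0,0,0.012,0,0,0,0]]'; python3 -m handwheel '[[0,0,0,0,0,0,-0.3],[0,0,0,0,0,0,-0.6],[0,0,0,0,0,0,-0.8],[0,0,0,0,0,0,-1],[0,0,0,0,0,0,-1]]' 25
```

```text
time: 7.55
eef_pos: [0.4707, 0.3602, 0.0071]
tcp_rot: [0.997, -0.082, -0.0, 0.0]
contact_force: [-0.1, 1.0, -0.6]
opening: 0.498
finger_force: 0.0
time: 8.18
eef_pos: [0.4712, 0.3604, 0.0077]
tcp_rot: [0.997, -0.082, 0.0, -0.0]
contact_force: [1.0, 0.9, 0.8]
opening: 0.224
finger_force: 26.0
```

```bash
python3 -m handwheel '[[0,0,0,0,0,0,-0.2],[0,0,0,0,0,0,-0.2],[0,0,0.006,0,0,0,-0.2],[0,0,0.012,0,0,0,-0.2],[0,0,0.012,0,0,0,-0.2]]'; python3 -m handwheel '[[0,0,0.005,0,0,0,-0.2],[0,0,0.01,0,0,0,-0.2],[0,0,0.01,0,0,0,-0.2]]'
```

```text
time: 8.8
eef_pos: [0.4707, 0.3602, 0.0023]
tcp_rot: [0.997, -0.082, -0.0, 0.0]
contact_force: [-0.7, -0.2, 0.0]
opening: 0.397
finger_force: 0.0
time: 9.18
eef_pos: [0.4708, 0.3603, -0.0015]
tcp_rot: [0.997, -0.082, -0.0, 0.0]
contact_force: [-0.2, -1.0, 0.8]
opening: 0.4
finger_force: 0.0
```

```bash
python3 -m handwheel '[[0,0,0.005,0,0,0,-0.2],[0,0,0.01,0,0,0,-0.2],[0,0,0.01,0,0,0,-0.2]]'; python3 -m handwheel '[[0,0,0.005,0,0,0,-0.2],[0,0,0.008,0,0,0,-0.2],[0,0,0.008,0,0,0,-0.2]]'
```

```text
time: 9.55
eef_pos: [0.4708, 0.3603, -0.0055]
tcp_rot: [0.997, -0.082, -0.0, 0.0]
contact_force: [0.1, 0.4, 0.3]
opening: 0.401
finger_force: 0.0
time: 9.93
eef_pos: [0.4712, 0.3605, -0.0068]
tcp_rot: [0.997, -0.081, -0.0, 0.0]
contact_force: [-3.7, -1.5, 9.0]
opening: 0.4
finger_force: 4.4
```

```bash
python3 -m handwheel '[[0,0,-0.014,0,0,0,-0.2],[0,0,-0.014,0,0,0,-0.2],[0,0,-0.014,0,0,0,-0.6],[0,0,-0.014,0,0,0,-1],[0,0,-0.014,0,0,0,-1],[0,0,-0.014,0,0,0,-1]]' 120; python3 -m handwheel '[[0,0,-0.02,0,0,0,-1],[0,0,-0.08,0,0,0,-1],[0,0,-0.2,0,0,0,-1],[0,0,-0.33,0,0,0,-1],[0,0,-0.46,0,0,0,-1],[0,0,-0.58,0,0,0,-1],[0,0,-0.7,0,0,0,-1],[0,0,-0.75,0,0,0,-1],[0,0,-0.75,0,0,0,-1]]'
```

```text
time: 10.68
eef_pos: [0.4713, 0.3606, -0.0026]
tcp_rot: [0.997, -0.082, 0.0, -0.0]
contact_force: [1.1, 0.2, 3.4]
opening: 0.202
finger_force: 118.8
time: 11.8
eef_pos: [0.4712, 0.3605, 0.2978]
tcp_rot: [0.997, -0.082, 0.001, -0.0]
contact_force: [1.2, -0.5, -2.2]
opening: 0.205
finger_force: 118.3
```

```bash
cat >> h.py <<'E'
from scipy.spatial.transform import Rotation as Ro
from plant import eyes,monitor,ctrl
TIP=np.array([.124,0,-.0166]); LIP=np.array([.5005,-.0355,.114]); YAW=.017
np.set_printoptions(precision=4,suppress=True)
def st():
    s=monitor.get_state(); return s['eef_pos'],Ro.from_quat(s['tcp_rot'])
def pose(tip,pitch,yaw=YAW):  # pitch>0 nose-down; -> tcp pos, rot
    R=Ro.from_euler('z',yaw)*Ro.from_euler('y',pitch)*Ro.from_euler('x',np.pi)
    return tip-R.apply(TIP),R
def rel(P,R):
    T,Q=st(); return np.r_[Q.inv().apply(P-T)/.4,(Q.inv()*R).as_rotvec()/np.pi]
def along(d,gap=.003,dy=0,th=np.pi/6): # tip centre d before the lip on 30deg line (case frame)
    v=np.array([-d*np.cos(th)+gap*np.sin(th),dy,d*np.sin(th)+gap*np.cos(th)])
    return LIP+Ro.from_euler('z',YAW).apply(v)
E
python3 - <<'E'
from h import *
print(st()[0],"tip",st()[0]+st()[1].apply(TIP))
for d in(.08,.05):
    P,R=pose(along(d),np.pi/6); print(d,P,rel(P,R))
p=eyes.camera_params("wrist"); T,Q=st(); im=eyes.read_camera("wrist")
c=p["K"]@(p["R"]@(T+Q.apply(TIP))+p["t"]); print("tip px",c[:2]/c[2]); cv2.imwrite("pics/w3.png",im[:,:,::-1])
E
```

```text
[0.4712 0.3605 0.2978] tip [0.5935 0.3403 0.3145]
0.08 [ 0.3171 -0.0386  0.2042] [-0.2183  1.0474  0.2325 -0.0153 -0.1667 -0.056 ]
0.05 [ 0.343  -0.0382  0.1892] [-0.1544  1.0357  0.2701 -0.0153 -0.1667 -0.056 ]
tip px [318.2498 -14.2606]
```

View pics/w3.png

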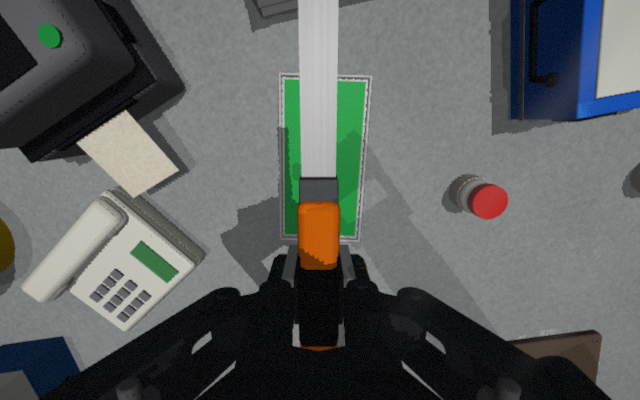

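The blade sits straight in the fingers at column 319, with the handle's front end at row 201, so the grip is good.

```bash
python3 -m handwheel '[[-0.03,0.12,0,0,0,0,-1],[-0.06,0.27,0,0,0,-0.02,-1],[-0.09,0.42,0,0,-0.02,-0.04,-1],[-0.12,0.57,0,-0.01,-0.06,-0.056,-1],[-0.15,0.72,0,-0.015,-0.1,-0.056,-1],[-0.18,0.86,0,-0.015,-0.15,-0.056,-1],[-0.2,1,0,-0.015,-0.167,-0.056,-1],[-0.2,1,0,-0.015,-0.167,-0.056,-1],[-0.2,1,0,-0.015,-0.167,-0.056,-1],[-0.2,1,0,-0.015,-0.167,-0.056,-1]]'; python3 - <<'E'
from h import *
T,Q=st(); print(T,monitor.get_state()['qpos'])
for d in(.08,.05):
    P,R=pose(along(d),np.pi/6); print(d,P,rel(P,R))
E
```

```text
time: 13.1
eef_pos: [0.3268, -0.0204, 0.2964]
tcp_rot: [0.965, 0.009, -0.26, 0.002]
contact_force: [0.5, 0.8, -1.3]
opening: 0.198
finger_force: 118.3
[ 0.3268 -0.0204  0.2964] [-0.2623 -0.2438  2.0445 -0.1447  1.8482  1.2861]
0.08 [ 0.3171 -0.0386  0.2042] [ 0.0941  0.0454  0.212  -0.      0.0011  0.0006]
0.05 [ 0.343  -0.0382  0.1892] [ 0.1691  0.0456  0.2117 -0.      0.0011  0.0006]
```

Reachable. Now down to the pre-insertion pose (tip 50 mm before the lip), then a look.

```bash
python3 -m handwheel '[[0.05,0.02,0.05,0,0,0,-1],[0.12,0.046,0.12,0,0,0,-1],[0.169,0.046,0.17,0,0.001,0,-1],[0.169,0.046,0.212,0,0.001,0,-1],[0.169,0.046,0.212,0,0.001,0,-1],[0.169,0.046,0.212,0,0.001,0,-1],[0.169,0.046,0.212,0,0.001,0,-1]]'; python3 - <<'E'
from h import *
T,Q=st(); tip=T+Q.apply(TIP); print(T,"tip",tip, "want",along(.05), monitor.get_state()['qpos'])
out=[]
for n,(x0,y0,x1,y1),f in(("wrist",(160,0,480,400),1.4),("top",(295,130,375,250),4),("scene",(240,140,360,260),4)):
    p=eyes.camera_params(n); im=eyes.read_camera(n); cv2.imwrite(f"pics/raw_{n}.png",im[:,:,::-1])
    for nm,X in(("tip",tip),("lip",LIP),("tool",T)):
        c=p["K"]@(p["R"]@X+p["t"]); print(n,nm,c[:2]/c[2])
    c=cv2.resize(im[y0:y1,x0:x1],None,fx=f,fy=f,interpolation=cv2.INTER_CUBIC); out.append(c)
h=480; out=[cv2.resize(o,(int(o.shape[1]*h/o.shape[0]),h)) for o in out[1:]]
cv2.imwrite("pics/m1.png",np.hstack(out)[:,:,::-1]); print(np.hstack(out).shape)
E
```

```text
time: 13.98
eef_pos: [0.3439, -0.0395, 0.191]
tcp_rot: [0.966, 0.008, -0.257, 0.002]
contact_force: [-0.2, 0.4, -0.7]
opening: 0.201
finger_force: 118.4
[ 0.3439 -0.0395  0.191 ] tip [ 0.4597 -0.0376  0.1438] want [ 0.4587 -0.0362  0.1416] [-0.2933 -0.1008  2.1183 -0.153   1.6228  1.2919]
wrist tip [317.9507 -13.0686]
wrist lip [ 313.8486 -169.6379]
wrist tool [318.2185 254.6012]
top tip [337.4045 207.8738]
top lip [336.2736 194.4601]
top tool [338.7789 250.3151]
scene tip [309.5598 173.8179]
scene lip [308.6282 194.6909]
scene tool [314.0113 125.0172]
(480, 800, 3)
```

View pics/raw_wrist.png

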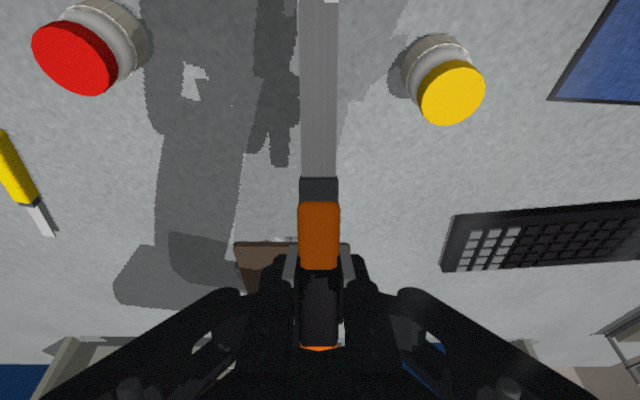

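View pics/m1.png

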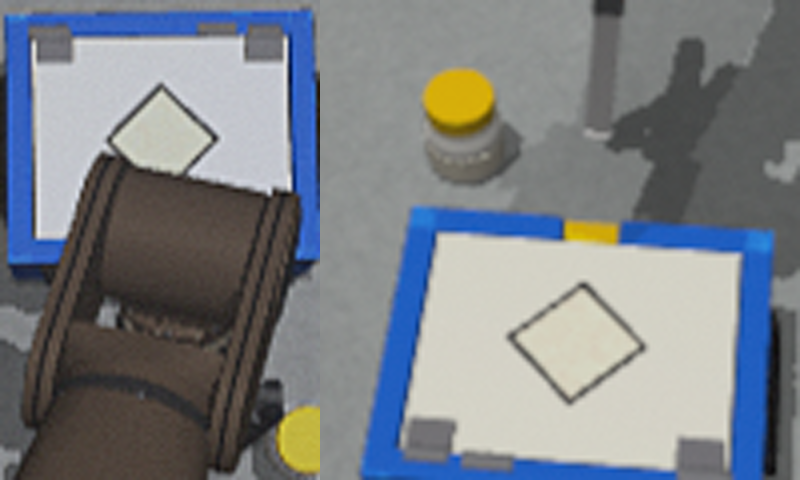

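In the scene view the real tip, at (309.3,173.8), is exactly where predicted. The notch's outer lip is at (307.8,195.3), so I'll shift the lip estimate by about 2 mm and insert.

```bash
sed -i 's/LIP=np.array.*; YAW/LIP=np.array([.502,-.0375,.114]); YAW/' h.py; python3 - <<'E'
from h import *
for d in(.02,.005,-.015,-.036):
    P,R=pose(along(d,.0036),np.pi/6); print(d,rel(P,R))
E
```

```text
0.02 [ 0.0787  0.0017  0.0002 -0.     -0.0007 -0.0002]
0.005 [ 0.1162  0.0016  0.0003 -0.     -0.0007 -0.0002]
-0.015 [ 0.1662  0.0016  0.0004 -0.     -0.0007 -0.0002]
-0.036 [ 0.2187  0.0016  0.0005 -0.     -0.0007 -0.0002]
```

```bash
python3 -m handwheel '[[0.04,0.001,0,0,0,0,-1],[0.08,0.001,0,0,0,0,-1],[0.1,0.001,0,0,0,0,-1],[0.115,0.001,0,0,0,0,-1],[0.115,0.001,0,0,0,0,-1]]'; python3 -m handwheel '[[0.015,0,0,0,0,0,-1],[0.03,0,0,0,0,0,-1],[0.045,0,0,0,0,0,-1],[0.045,0,0,0,0,0,-1]]'
```

```text
time: 14.75
eef_pos: [0.383, -0.0391, 0.1668]
tcp_rot: [0.966, 0.008, -0.259, 0.002]
contact_force: [-0.4, 0.4, -0.5]
opening: 0.203
finger_force: 118.4
time: 15.25
eef_pos: [0.3988, -0.0389, 0.1576]
tcp_rot: [0.966, 0.008, -0.259, 0.002]
contact_force: [-0.6, -0.4, -0.6]
opening: 0.207
finger_force: 118.4
```

No contact so far. Continue under the lid.

```bash
python3 -m handwheel '[[0.012,0,0,0,0,0,-1],[0.024,0,0,0,0,0,-1],[0.036,0,0,0,0,0,-1],[0.048,0,0,0,0,0,-1],[0.055,0,0,0,0,0,-1],[0.055,0,0,0,0,0,-1]]'; python3 - <<'E'
from h import *
T,Q=st(); print("tip rel lip",Ro.from_euler('z',-YAW).apply(T+Q.apply(TIP)-LIP))
for n in("scene",):
    p=eyes.camera_params(n); im=eyes.read_camera(n)
    c=p["K"]@(p["R"]@(T+Q.apply(TIP))+p["t"]); print(c[:2]/c[2])
    cv2.imwrite("pics/s4.png",cv2.resize(im[140:260,240:360],None,fx=5,fy=5,interpolation=cv2.INTER_CUBIC)[:,:,::-1])
E
```

```text
time: 16.0
eef_pos: [0.4177, -0.0385, 0.1467]
tcp_rot: [0.966, 0.008, -0.259, 0.002]
contact_force: [0.2, 0.1, -1.5]
opening: 0.2
finger_force: 118.4
tip rel lip [ 0.0314  0.0004 -0.0148]
[306.6605 209.3357]
```

View pics/s4.png

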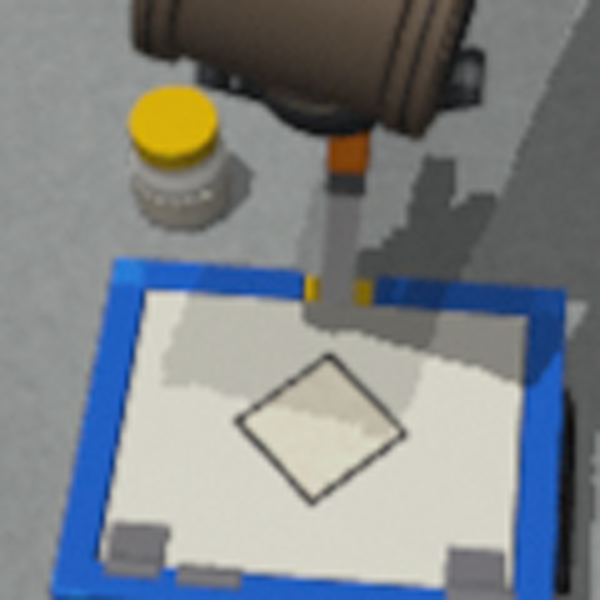

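The blade is centred in the notch and under the lid's front edge. Now I'll work out the lifting path: the lid edge's arc, with the blade levelling out on the way.

```bash
cat >> h.py <<'E'
C=LIP-Ro.from_euler('z',YAW).apply([-.09,0,.114])
def lift(th,phi,s=.014,off=.00125):
    c,q=np.cos(th),np.sin(th); E=np.array([.075-.147*c-.004*q,0,.116+.147*q-.004*c])
    a=max(phi,th)   # edge contact while blade steeper than lid, else tip contact
    t=E+s*np.array([np.cos(a),0,-np.sin(a)])-off*np.array([np.sin(a),0,np.cos(a)])
    return pose(C+Ro.from_euler('z',YAW).apply(t),phi)
E
python3 - <<'E'
from h import *
for th in(0,.04,.08,.12,.16,.2,.25,.3):
    phi=np.radians(np.interp(th,[0,.08,.3],[30,30,20])); P,R=lift(th,phi); print(th,rel(P,R))
E
```

```text
0 [-0.0098  0.001  -0.0079 -0.0001 -0.0001 -0.0001]
0.04 [-0.0172  0.001  -0.0206 -0.0001 -0.0001 -0.0001]
0.08 [-0.0241  0.001  -0.0336 -0.0001 -0.0001 -0.0001]
0.12 [-0.029   0.001  -0.0381 -0.0001  0.01   -0.0001]
0.16 [-0.033   0.001  -0.0429 -0.0001  0.0201 -0.0001]
0.2 [-0.0362  0.001  -0.048  -0.0001  0.0302 -0.0001]
0.25 [-0.0391  0.001  -0.0548 -0.0001  0.0428 -0.0001]
0.3 [-0.0407  0.001  -0.062  -0.0001  0.0554 -0.0001]
```

```bash
python3 -m handwheel '[[-0.003,0,-0.008,0,0,0,-1],[-0.006,0,-0.014,0,0,0,-1],[-0.01,0,-0.021,0,0,0,-1],[-0.013,0,-0.027,0,0,0,-1],[-0.017,0,-0.034,0,0,0,-1],[-0.017,0,-0.034,0,0,0,-1]]'
```

```text
time: 16.8
eef_pos: [0.418, -0.0384, 0.1623]
tcp_rot: [0.966, 0.008, -0.259, 0.002]
contact_force: [-2.7, -0.4, -4.1]
opening: 0.199
finger_force: 117.9
```

```bash
python3 - <<'E'
from h import *
T,Q=st(); print("tip in case",Ro.from_euler('z',-YAW).apply(T+Q.apply(TIP)-C))
im=eyes.read_camera("scene"); p=eyes.camera_params("scene")
w=mask(im,(0,0,150),(180,60,255),(250,190,362,275)); c=big(w); r=cv2.minAreaRect(c.astype(np.float32)); print(cv2.boxPoints(r))
for th in(0,.08,.15):
  for y in(-.091,.091):
    X=C+Ro.from_euler('z',YAW).apply([.075-.147*np.cos(th)+.004*np.sin(th),y,.116+.147*np.sin(th)+.004*np.cos(th)]); u=p["K"]@(p["R"]@X+p["t"]); print(th,u[:2]/u[2])
E
```

```text
tip in case [-0.0583  0.0005  0.1146]
[[259.5326 251.8426]
 [264.1177 194.5294]
 [346.2321 201.0986]
 [341.647  258.4117]]
0 [269.1069 197.0738]
0 [344.9711 202.869 ]
0.08 [268.5576 194.6095]
0.08 [345.239  200.4492]
0.15 [268.0192 192.6977]
0.15 [345.4587 198.5812]
```

The lid is rising with about 4 N on the tool. Continuing.

```bash
python3 - <<'E'
from h import *
for th in(.08,.12,.16,.2,.24,.28,.34,.4,.46,.52,.58,.64):
    phi=np.radians(np.interp(th,[0,.08,.64],[30,30,0])); P,R=lift(th,phi,.016); print(th,rel(P,R))
E
```

```text
0.08 [-0.0008  0.0012  0.0003 -0.0002  0.0003 -0.    ]
0.12 [-0.0053  0.0012 -0.0029 -0.0002  0.0122 -0.    ]
0.16 [-0.009   0.0012 -0.0064 -0.0002  0.0241 -0.    ]
0.2 [-0.0117  0.0012 -0.0102 -0.0002  0.036  -0.    ]
0.24 [-0.0135  0.0012 -0.0143 -0.0002  0.0479 -0.0001]
0.28 [-0.0144  0.0012 -0.0187 -0.0002  0.0598 -0.0001]
0.34 [-0.0137  0.0012 -0.0235 -0.0002  0.0777 -0.0001]
0.4 [-0.0105  0.0012 -0.0267 -0.0002  0.0956 -0.0001]
0.46 [-0.0054  0.0012 -0.0305 -0.0002  0.1134 -0.0001]
0.52 [ 0.0018  0.0012 -0.0348 -0.0002  0.1313 -0.0001]
0.58 [ 0.0111  0.0012 -0.0398 -0.0002  0.1491 -0.0001]
0.64 [ 0.0223  0.0012 -0.0452 -0.0002  0.167  -0.0001]
```

```bash
python3 -m handwheel '[[-0.005,0,-0.003,0,0.012,0,-1],[-0.009,0,-0.006,0,0.024,0,-1],[-0.012,0,-0.01,0,0.036,0,-1],[-0.0135,0,-0.014,0,0.048,0,-1],[-0.014,0,-0.019,0,0.06,0,-1],[-0.014,0,-0.0235,0,0.078,0,-1],[-0.0105,0,-0.027,0,0.0955,0,-1],[-0.0055,0,-0.0305,0,0.1135,0,-1],[0.002,0,-0.035,0,0.131,0,-1],[0.011,0,-0.04,0,0.149,0,-1],[0.022,0,-0.045,0,0.167,0,-1],[0.022,0,-0.045,0,0.167,0,-1]]'; python3 - <<'E'
from h import *
T,Q=st(); print("tip in case",Ro.from_euler('z',-YAW).apply(T+Q.apply(TIP)-C),monitor.get_state()['wrist_torque'])
for th in(.64,.72,.8,.88,.96,1.04,1.12,1.2,1.28,1.36,1.44,1.52,1.6,1.64):
    P,R=lift(th,0,.016); print(th,rel(P,R))
im=eyes.read_camera("scene"); cv2.imwrite("pics/s5.png",cv2.resize(im[100:280,220:400],None,fx=3,fy=3)[:,:,::-1])
E
```

```text
time: 18.35
eef_pos: [0.4341, -0.0382, 0.1734]
tcp_rot: [1.0, 0.008, 0.0, -0.0]
contact_force: [-4.3, 0.3, -2.9]
opening: 0.203
finger_force: 118.1
tip in case [-0.0339  0.0003  0.19  ] [0.0178 0.9588 0.0429]
0.64 [ 0.0018  0.001  -0.0001 -0.     -0.0001 -0.0001]
0.72 [ 0.0175  0.001  -0.0211 -0.     -0.0001 -0.0001]
0.8 [ 0.0347  0.001  -0.0408 -0.     -0.0001 -0.0001]
0.88 [ 0.0536  0.001  -0.0591 -0.     -0.0001 -0.0001]
0.96 [ 0.0738  0.001  -0.0758 -0.     -0.0001 -0.0001]
1.04 [ 0.0952  0.001  -0.0908 -0.     -0.0001 -0.0001]
1.12 [ 0.1178  0.001  -0.1041 -0.     -0.0001 -0.0001]
1.2 [ 0.1414  0.0009 -0.1155 -0.     -0.0001 -0.0001]
1.28 [ 0.1659  0.0009 -0.125  -0.     -0.0001 -0.0001]
1.36 [ 0.191   0.0009 -0.1325 -0.     -0.0001 -0.0001]
1.44 [ 0.2166  0.0009 -0.138  -0.     -0.0001 -0.0001]
1.52 [ 0.2426  0.0009 -0.1414 -0.     -0.0001 -0.0001]
1.6 [ 0.2688  0.0009 -0.1427 -0.     -0.0001 -0.0001]
1.64 [ 0.2819  0.0009 -0.1426 -0.     -0.0001 -0.0001]
```

View pics/s5.png

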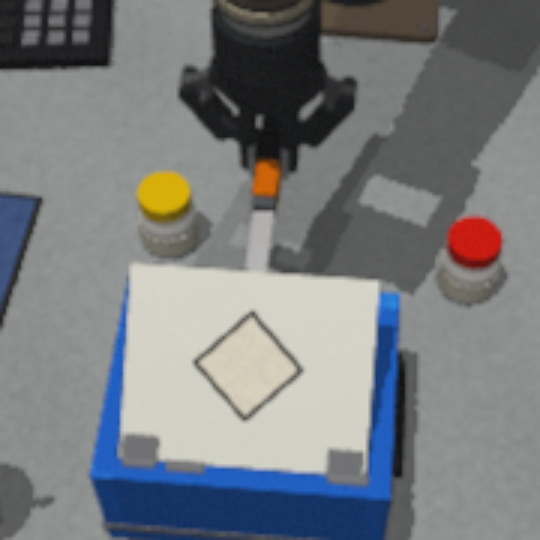

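The lid is well ajar (front edge at row 270) with the blade under it. That was my last picture, so from here I'll measure by code. Swing it up.

```bash
python3 -m handwheel '[[0.0175,0.001,-0.021,0,0,0,-1],[0.035,0.001,-0.041,0,0,0,-1],[0.054,0.001,-0.059,0,0,0,-1],[0.074,0.001,-0.076,0,0,0,-1],[0.095,0.001,-0.091,0,0,0,-1],[0.118,0.001,-0.104,0,0,0,-1],[0.141,0.001,-0.1155,0,0,0,-1],[0.166,0.001,-0.125,0,0,0,-1],[0.191,0.001,-0.1325,0,0,0,-1],[0.2165,0.001,-0.138,0,0,0,-1],[0.2425,0.001,-0.1415,0,0,0,-1],[0.255,0.001,-0.1425,0,0,0,-1]]'; python3 -m handwheel '[[0.014,0,0,0,0,0,-1],[0.027,0,0,0,0,0,-1],[0.027,0,0,0,0,0,-1],[0.027,0,0,0,0,0,-1]]'; python3 - <<'E'
from h import *
T,Q=st(); t=Ro.from_euler('z',-YAW).apply(T+Q.apply(TIP)-C); print("tip in case",t, monitor.get_state()['wrist_torque'])
p=eyes.camera_params("scene"); im=eyes.read_camera("scene"); cv2.imwrite("pics/s6.png",im[:,:,::-1])
w=mask(im,(0,0,110),(180,70,255),(240,100,375,300)); r=cv2.boundingRect(big(w).astype(np.int32)); print("white bbox",r)
for th in(1.3,1.45,1.55,1.65):
  for y in(-.091,.091):
   for zz in (-.004,.004):
    X=C+Ro.from_euler('z',YAW).apply([.075-.147*np.cos(th)+zz*np.sin(th),y,.116+.147*np.sin(th)+zz*np.cos(th)]); u=p["K"]@(p["R"]@X+p["t"]); print(th,zz,y,u[:2]/u[2])
E
```

```text
time: 19.9
eef_pos: [0.538, -0.0373, 0.2307]
tcp_rot: [1.0, 0.008, 0.001, 0.0]
contact_force: [-3.5, 0.2, -2.5]
opening: 0.199
finger_force: 118.2
time: 20.4
eef_pos: [0.5488, -0.037, 0.2312]
tcp_rot: [1.0, 0.008, 0.003, 0.0]
contact_force: [-0.1, 0.3, -1.7]
opening: 0.205
finger_force: 118.3
tip in case [ 0.0808 -0.0004  0.2485] [ 0.0364  0.1792 -0.0089]
white bbox (240, 103, 135, 197)
1.3 -0.004 -0.091 [253.9319 202.4065]
1.3 0.004 -0.091 [253.0921 205.1093]
1.3 -0.004 0.091 [346.13   209.5072]
1.3 0.004 0.091 [345.9891 212.2887]
1.45 -0.004 -0.091 [251.6357 210.3437]
1.45 0.004 -0.091 [250.8239 213.5853]
1.45 -0.004 0.091 [345.6982 217.6617]
1.45 0.004 0.091 [345.5084 220.9819]
1.55 -0.004 -0.091 [250.1567 216.4391]
1.55 0.004 -0.091 [249.3794 219.9989]
1.55 -0.004 0.091 [345.3362 223.901 ]
1.55 0.004 0.091 [345.1156 227.5379]
1.65 -0.004 -0.091 [248.7463 223.1022]
1.65 0.004 -0.091 [248.0161 226.9373]
1.65 -0.004 0.091 [344.9185 230.7048]
1.65 0.004 0.091 [344.6693 234.6143]
```

```bash
python3 - <<'E'
from h import *
im=cv2.imread("pics/s6.png"); 
for c in(262,335): print(c,[(r,*im[r,c]) for r in range(204,244,2)])
E
```

```text
262 [(204, np.uint8(201), np.uint8(99), np.uint8(31)), (206, np.uint8(200), np.uint8(97), np.uint8(30)), (208, np.uint8(201), np.uint8(99), np.uint8(33)), (210, np.uint8(200), np.uint8(97), np.uint8(29)), (212, np.uint8(202), np.uint8(99), np.uint8(34)), (214, np.uint8(202), np.uint8(99), np.uint8(33)), (216, np.uint8(201), np.uint8(99), np.uint8(34)), (218, np.uint8(201), np.uint8(98), np.uint8(30)), (220, np.uint8(201), np.uint8(99), np.uint8(34)), (222, np.uint8(204), np.uint8(133), np.uint8(95)), (224, np.uint8(192), np.uint8(159), np.uint8(140)), (226, np.uint8(211), np.uint8(220), np.uint8(220)), (228, np.uint8(164), np.uint8(174), np.uint8(174)), (230, np.uint8(99), np.uint8(105), np.uint8(105)), (232, np.uint8(98), np.uint8(103), np.uint8(104)), (234, np.uint8(97), np.uint8(102), np.uint8(102)), (236, np.uint8(101), np.uint8(105), np.uint8(105)), (238, np.uint8(99), np.uint8(104), np.uint8(104)), (240, np.uint8(99), np.uint8(103), np.uint8(103)), (242, np.uint8(98), np.uint8(104), np.uint8(104))]
335 [(204, np.uint8(93), np.uint8(49), np.uint8(24)), (206, np.uint8(91), np.uin
[... 252 characters left out ...]
.uint8(217), np.uint8(218)), (218, np.uint8(208), np.uint8(217), np.uint8(219)), (220, np.uint8(193), np.uint8(203), np.uint8(205)), (222, np.uint8(184), np.uint8(196), np.uint8(197)), (224, np.uint8(189), np.uint8(201), np.uint8(202)), (226, np.uint8(195), np.uint8(208), np.uint8(209)), (228, np.uint8(210), np.uint8(219), np.uint8(220)), (230, np.uint8(207), np.uint8(216), np.uint8(217)), (232, np.uint8(215), np.uint8(221), np.uint8(220)), (234, np.uint8(141), np.uint8(150), np.uint8(150)), (236, np.uint8(97), np.uint8(104), np.uint8(104)), (238, np.uint8(97), np.uint8(103), np.uint8(103)), (240, np.uint8(98), np.uint8(104), np.uint8(104)), (242, np.uint8(97), np.uint8(103), np.uint8(103))]
```

The lid's top edge lies at rows 228/234, which puts it at about 1.65 rad, upright. Withdraw and return over the tray.

```bash
python3 -m handwheel '[[-0.05,0,0,0,0,0,-1],[-0.15,0,0,0,0,0,-1],[-0.27,0,-0.08,0,0,0,-1],[-0.3,-0.1,-0.18,0,0,0,-1],[-0.3,-0.24,-0.2,0,0,0.02,-1],[-0.28,-0.39,-0.2,0,0,0.04,-1],[-0.25,-0.54,-0.2,0,0,0.057,-1],[-0.22,-0.69,-0.2,0,0,0.057,-1],[-0.18,-0.83,-0.2,0,0,0.057,-1],[-0.18,-0.95,-0.2,0,0,0.057,-1],[-0.18,-1,-0.2,0,0,0.057,-1],[-0.18,-1,-0.2,0,0,0.057,-1]]'; python3 -m handwheel '[[0,0,0,0,0,0,-1],[0,0,0,0,0,0,-1]]'; python3 - <<'E'
from h import *
im=eyes.read_camera("wrist"); cv2.imwrite("pics/w5.png",im[:,:,::-1])
for f in("pics/w3.png","pics/w5.png"):
    i=cv2.imread(f)[:,:,::-1].copy(); o=mask(i,(5,150,80),(17,255,255),(280,185,355,275)); print(f,cv2.boundingRect(big(o).astype(np.int32)),cen(o))
T,Q=st(); print(T)
P=np.array([.4713,.3606,-.0026]); R=Ro.from_euler('z',-.164)*Ro.from_euler('x',np.pi); print(rel(P,R))
E
```

```text
time: 21.95
eef_pos: [0.4692, 0.3627, 0.3107]
tcp_rot: [0.997, -0.08, 0.001, -0.0]
contact_force: [0.4, 0.3, -0.6]
opening: 0.203
finger_force: 118.4
time: 22.2
eef_pos: [0.4695, 0.3607, 0.3108]
tcp_rot: [0.997, -0.082, 0.001, -0.0]
contact_force: [-0.1, -0.6, -0.5]
opening: 0.202
finger_force: 118.4
pics/w3.png (297, 201, 43, 69) ((np.float64(318.20354636128553), np.float64(234.3117842630218)), 2707)
pics/w5.png (297, 201, 43, 69) ((np.float64(318.200518902891), np.float64(234.42587101556708)), 2698)
[0.4695 0.3608 0.3108]
[ 0.0027  0.0003  0.7835 -0.0003 -0.0007 -0.0001]
```

The opener hasn't slipped in the grip. Lowering.

```bash
python3 -m handwheel '[[0.003,0,0.1,0,0,0,-1],[0.003,0,0.25,0,0,0,-1],[0.003,0,0.4,0,0,0,-1],[0.003,0,0.53,0,0,0,-1],[0.003,0,0.64,0,0,0,-1],[0.003,0,0.71,0,0,0,-1],[0.003,0,0.75,0,0,0,-1],[0.003,0,0.77,0,0,0,-1],[0.003,0,0.77,0,0,0,-1]]'; python3 -m handwheel '[[0,0,0.005,0,0,0,-1],[0,0,0.01,0,0,0,-1],[0,0,0.013,0,0,0,-1],[0,0,0.013,0,0,0,-1]]'
```

```text
time: 23.38
eef_pos: [0.4713, 0.3619, 0.003]
tcp_rot: [0.997, -0.081, 0.001, -0.0]
contact_force: [0.5, -0.3, -1.6]
opening: 0.199
finger_force: 118.4
time: 23.88
eef_pos: [0.4709, 0.3619, -0.0025]
tcp_rot: [0.997, -0.081, 0.001, -0.0]
contact_force: [-0.7, 0.7, -0.9]
opening: 0.205
finger_force: 118.5
```

```bash
python3 -m handwheel '[[0,0,0.003,0,0,0,-1],[0,0,0.003,0,0,0,-1],[0,0,0.003,0,0,0,-0.45],[0,0,0.003,0,0,0,-0.3],[0,0,0.003,0,0,0,-0.2],[0,0,0.003,0,0,0,-0.1],[0,0,0.003,0,0,0,-0.1]]' 40; python3 -m handwheel '[[0,0,-0.01,0,0,0,-0.1],[0,0,-0.04,0,0,0,0],[0,0,-0.1,0,0,0,0],[0,0,-0.2,0,0,0,0],[0,0,-0.35,0,0,0,0],[0,0,-0.5,0,0,0,0],[0,0,-0.6,0,0,0,0],[0,0,-0.6,0,0,0,0],[0,0,-0.6,0,0,0,0]]'; python3 - <<'E'
from h import *
p=eyes.camera_params("wrist"); im=eyes.read_camera("wrist"); cv2.imwrite("pics/w6.png",im[:,:,::-1])
g=mask(im,(45,80,40),(80,255,255),(240,20,400,320)); print("tray",rect(p,cv2.convexHull(big(g).astype(np.float32))[:,0],.003))
og=mask(im,(5,150,60),(17,255,255),(280,100,350,280)); print("handle",rect(p,cv2.convexHull(np.argwhere(og)[:,::-1].astype(np.float32))[:,0],.025))
i=eyes.read_camera("scene"); print([int(i[r,262,0]) for r in range(220,236,2)],[int(i[r,335,0]) for r in range(220,242,2)])
i0=cv2.imread("pics/scene0.png")[:,:,::-1].copy()
for n,lo,hi,b in(("red",(0,120,80),(8,255,255),(365,165,395,195)),("yel",(20,120,120),(32,255,255),(262,150,290,175)),("cup",(45,120,40),(80,255,255),(175,235,222,285))):
    print(n,cen(mask(i0,lo,hi,b)),cen(mask(i,lo,hi,b)))
E
```

```text
time: 24.75
eef_pos: [0.4708, 0.3618, -0.004]
tcp_rot: [0.997, -0.081, 0.001, -0.0]
contact_force: [0.3, 0.3, -0.1]
opening: 0.45
finger_force: 0.0
time: 25.88
eef_pos: [0.4699, 0.3615, 0.2358]
tcp_rot: [0.997, -0.081, 0.001, -0.0]
contact_force: [0.4, 0.3, -1.1]
opening: 0.498
finger_force: 0.0
tray ((478.753662109375, 353.6592712402344), (114.73046875, 234.63812255859375), 78.84296417236328)
handle ((458.18585205078125, 364.0941162109375), (18.751070022583008, 102.98278045654297), 81.04302978515625)
[32, 94, 140, 220, 175, 105, 103, 104] [205, 197, 200, 208, 220, 216, 220, 149, 103, 103, 103]
red ((np.float64(377.6625514403292), np.float64(180.2798353909465)), 243) ((np.float64(377.6885245901639), np.float64(180.30327868852459)), 244)
yel ((np.float64(274.1014492753623), np.float64(164.06280193236714)), 207) ((np.float64(274.06190476190477), np.float64(164.16666666666666)), 210)
cup ((np.float64(200.6254036598493), np.float64(263.0010764262648)), 929) ((np.float64(200.61165048543688), np.float64(262.97734627831716)), 927)
```

The opener is back in its tray, the lid is still upright, and the pots and pen cup are unmoved, so I'm handing in.

```bash
python3 -c "
from plant import ctrl; print(ctrl.sign_off())"
```

```text
the job is handed in; nothing more can be done
None
```

I levered the lid up with the opener and swung it upright to about 1.65 rad, laid the opener back flat in its tray, and handed the job in at about 26 s; the hand-in returned no verdict. The camera check showed the pots and pen cup where they started (I didn't re-measure the tube rack or mouse).

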